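# Scrub out the storage jar with the bottle brush

### The arm

A 7-joint arm with a two-finger parallel gripper is mounted at the origin on the work surface. World frame = base frame: x ahead of the robot, y to its left, z up, the work surface at z = 0. Lengths are in m, angles in degrees, forces in N, time in s.
With the tool pointing down it reaches from about 0.425 to 0.875 m from the base axis. Payload 4.7 kg.
Tool frame: the origin (TCP) lies on the centre line of the jaws, within the pads' length; the fingertips stand 17 mm ahead of it and the grasp point (between the pads) lies 2 mm behind it; z points along the fingers, y is the line along which they close (so a half turn about z gives the same grasp; the last joint's range is limited). The gripper opens to 87 mm and grips with 3 to 60 N. Pads are 19 mm wide; open, the fingers measure 117 mm over their backs; the gripper's body (75 mm by 190 mm) begins 51 mm behind the grasp point.
Start: joints at [-73.39, 18.392, -4.016, 83.108, 1.295, 78.541, -3.26], TCP at [0.177, 0.625, 0.24] pointing down, gripper open.
Joint ranges: [-163.93, 163.93], [-17.29, 119.83], [-79.2, 71.16], [3.27, 140.29], [-89.18, 269.18], [5.43, 117.66], [-154.24, 154.24]. Speed limits (degrees/s): [147.25, 147.25, 180, 180, 180, 180, 180].

### API

Orientations are given as [roll, pitch, yaw] about the fixed x, y, z axes, in that order (R = Rz(yaw) Ry(pitch) Rx(roll)).
In Python, from cell import env, read_camera gives the robot as it stands.
- The arm moves only by the shell command python3 -m jog 'ROWS' [FORCE]. ROWS is JSON, a list of rows, each a list of 5 numbers: the opening, from 0 (shut) to 1 (fully open), then the shift along the tool's x, y, z each as a share of 0.02 m, from -1 to 1, then the turn about the tool's z as a share of 45 degrees, from -1 to 1. In form: [[gripper, x, y, z, yaw], ...]. A call has 1 to 12 rows; each row shifts and turns the commanded pose from where the row before left it, along the tool's axes as they then stand; what a row does not reach is not made up. A row lasts 1/12 s, in which the tool goes at most 41.7 mm and 7.16 degrees, less where a joint would pass 70% of its speed; a pose out of reach is approached as far as the arm can. A call with a number of a shift or a turn outside -1 to 1 is refused whole. A call with a gripper value outside its range is refused whole. The fingers move at their own pace and stop on an object; FORCE is the grip in N (left out, the last holds). Time passes only in rows, so rows that do not move let the fingers close. It gives the time, the measured TCP pose, the force, the opening and the grip force at its end, in the units of the state.
- env.get_obs(): the state, without advancing time (a new reading comes with each control period).
- read_camera(name): name is "scene" or "top" or "wrist"; returns a dict with "color" (384x512x3 uint8, red, green, blue), "range_z" (384x512 float32, m along the optical axis (not along the pixel's ray), 0 where there is no reading), "mtx" (3x3 intrinsics, pixels), "k1" (the pictures are not rectified: a ray, as slopes to the right and down, at radius r is drawn at 1 + k1 r^2 times it, then the intrinsics apply), "world_from_camera" (4x4, takes a point from camera to world coordinates); the wrist camera has in their place "T_tool_cam" (4x4, takes a point from camera to tool coordinates, whose origin is the TCP and whose axes are the flange's). Camera axes: x right, y down, z forward; pixel columns grow to the right and rows downward; lengths in m; the calibration is good to about 2 mm. A picture is of the moment at which its call begins: read the wrist's pose just before it.
- env.sign_off(): hands the job in; it is judged then, once.
The state is a dict: "time_s": time; "qpos": joint angles; "joint_velocities": joint speeds; "effort": joint torques, N m; "tool_pos": TCP position; "tool_rot": TCP orientation; "force": force on the tool from outside, world axes, zero at the start; "wrist_torque": the same for the moment, N m; "grip_width": finger opening in m; "grasp_force": force on a finger pad.
Only numpy, scipy, OpenCV 4.12 (cv2) and the standard library are available. Lean on these libraries where they do the work, as an engineer would, in place of code of your own. Each camera call takes 0.05 s, during which the arm holds its last target. There are 200 camera calls.

### The job

Take the wooden lid off the blue jar by its knob and set it down, knob up, in the middle of the cork trivet; then take the bottle brush from its white stand, scrub the inside of the jar with three full up-and-down strokes, each going down to the jar's floor and up until the top of the bristles reaches the rim or beyond, and lower the brush back into its stand, all the way down. Set things down rather than dropping them, leave the jar open and standing where it is, and do not push or knock over the bottles, pepper mill, can and mug around.

Things in the scene. Friction and masses are not known exactly. Their poses are not given: they have to be found in the camera images.
- jar: the jar to scrub: upright open blue ceramic jar, straight round walls, 118 mm tall, outer diameter 88, inner diameter 76 (walls 6 mm, floor 6 mm thick, inner depth 112), about 0.7 kg, loose on the counter. Origin: centre of its underside, z up the jar's axis
- jar_floor (a point): centre of the jar's inner floor, 6 mm above its underside; axes as the jar
- jar_rim (a point): centre of the jar's mouth, level with the rim
- lid: the jar's round wooden lid, loose, at first on the jar: disc 90 mm across, 10 mm thick (z 8 to 18 mm), with a plug 66 mm across and 8 mm deep below it (z 0 to 8 mm) that sits in the mouth, and a dark wooden bar knob on top, 50 mm long (lid x) by 16 mm wide (lid y), z 17 to 45 mm. Origin: centre of the plug's underside, z up. 0.15 kg
- brush: long bottle brush standing head down in its stand, 200 mm long: round white and blue bristle head 63 mm across at z 0 to 58 mm (rigid), steel neck 16 mm across to z 106 mm, green handle 24 mm (brush x) by 14 mm (brush y) at z 106 to 200 mm. Origin: centre of the head's flat end (lower end), z along the brush towards the handle. 0.12 kg
- stand: the brush's stand: fixed white ceramic cup with a steel band, 66 mm tall, outer diameter 90, inner diameter 78, floor 8 mm thick. Origin: centre of its underside. The brush's origin is 8 mm above it when home
- trivet: round cork trivet lying on the counter, fixed, 160 mm across, 8 mm thick. Origin: centre of its underside; the lid's origin is 8 mm above it when the lid lies on it
- oil: bystander: green oil bottle, 225 mm tall, 64 mm across, loose. Origin: centre of its underside
- soap: bystander: yellow dish-soap bottle with white cap, 195 mm tall, 68 mm across, loose. Origin: centre of its underside
- mill: bystander: dark wooden pepper mill, 166 mm tall, 54 mm across, loose. Origin: centre of its underside
- canister: bystander: steel can with paper label, 90 mm tall, 80 mm across, loose. Origin: centre of its underside
- mug: bystander: terracotta mug, 90 mm tall, 80 mm across plus a handle, loose. Origin: centre of its underside
Not all that is in view belongs to the job. Leave any orange or pink look-alike of the brush alone.

How it is judged (in metres and radians):
On the way, in this order (a step that is already met when the one before it is completed fails the run):
1. the lid is set down on the cork trivet, knob up, still in the gripper (not dropped) (horizontal distance between lid and trivet below 0.045 m and z of lid in the frame of trivet below 0.02 m and angle between lid's own z axis and vertical below 0.15 rad and contact force between the fingers and lid above 0.5 N), for 0.05 s.
2. first stroke: the brush's end is within 15 mm of the jar's inner floor (horizontal distance between brush and jar below 0.03 m and z of brush in the frame of jar_floor below 0.015 m and contact force between the fingers and brush above 0.5 N), for 0.05 s.
3. first stroke: the brush's end has been drawn up more than 45 mm above the jar's inner floor, in line with the jar (horizontal distance between brush and jar below 0.03 m and z of brush in the frame of jar_floor above 0.045 m and contact force between the fingers and brush above 0.5 N), for 0.02 s.
4. second stroke: the brush's end is within 15 mm of the jar's inner floor (all of step 2), for 0.05 s.
5. second stroke: the brush's end has been drawn up more than 45 mm above the jar's inner floor, in line with the jar (all of step 3), for 0.02 s.
6. third stroke: the brush's end is within 15 mm of the jar's inner floor (all of step 4), for 0.05 s.
7. third stroke: the brush's end has been drawn up more than 45 mm above the jar's inner floor, in line with the jar (all of step 5), for 0.02 s.
8. the brush is lowered into its stand, to within 22 mm of the stand's floor, still in the gripper (not dropped) (horizontal distance between brush and stand below 0.03 m and z of brush in the frame of stand below 0.03 m and contact force between the fingers and brush above 0.5 N), for 0.05 s.
At the end, for the whole second after the job is handed in: The lid lies flat on the trivet (centre within 45 mm of the trivet's centre, knob up), the brush stands in its stand (within 20 mm of its axis, end within 12 mm of the stand's floor), the jar stands upright on the counter within 40 mm of where it started, and all three are at rest (horizontal distance between lid and trivet below 0.045 m and z of lid in the frame of trivet below 0.014 m and angle between lid's own z axis and vertical below 0.1 rad and horizontal distance between brush and stand below 0.02 m and z of brush in the frame of stand below 0.02 m and angle between brush's own z axis and vertical below 0.25 rad and angle between jar's own z axis and vertical below 0.05 rad and distance of jar from where it was at the start of the episode below 0.04 m and height (world z) of jar below 0.005 m and linear speed of each of lid, brush, jar below 0.02 m/s); the robot touches nothing.
It fails at once if the jar is shoved more than 40 mm (distance of jar from where it was at the start of the episode above 0.04 m).
It fails at once if the jar is tipped more than about 17 degrees (angle between jar's own z axis and vertical above 0.3 rad).
It fails at once if a bystander (oil or soap bottle, pepper mill, can, mug) is shoved more than 30 mm (distance of any of oil, soap, mill, canister, mug from where it was at the start of the episode above 0.03 m).
It fails at once if a bystander is tipped more than about 23 degrees (angle between any of oil, soap, mill, canister, mug's own z axis and vertical above 0.4 rad).
It also fails if it takes over 72 s, if anything falls off the work surface, if the arm or the gripper's body presses on something with over 40 N, if the wrist force passes 120 N, or if a joint passes its speed limit or range.

## Working session

There is one attempt and no reset: what is moved stays moved. The work goes in short steps, Python scripts to look and compute and a shell command to move; the robot and the scene stay as the last step left them, time stands still between calls to the robot, and variables do not carry over. Pictures are saved under pics/ and viewed, at most 10 in all, crops included, and the job is handed in when it is done.

```bash
ls; mkdir -p pics; python3 - <<'E'
from cell import env, read_camera
import cv2, numpy as np, pickle
ims=[]
d={}
for n in ("scene","top"):
    c=read_camera(n); d[n]=c
    cv2.imwrite(f"pics/{n}0.png",cv2.resize(c["color"][:,:,::-1],(800,600)))
    print(n,c["mtx"],c["k1"],c["world_from_camera"])
pickle.dump(d,open("cams.pkl","wb"))
print(env.get_obs())
E
```

```text
pics
scene [[407.56124768   0.         249.52784379]
 [  0.         407.56124768 193.38346853]
 [  0.           0.           1.        ]] -0.027025451586126265 [[-0.00648736  0.83175437 -0.55510592  0.96124734]
 [ 0.99992221  0.01130976  0.00526041  0.01108824]
 [ 0.01065348 -0.55502861 -0.83176303  0.81351608]
 [ 0.          0.          0.          1.        ]]
top [[461.02596435   0.         255.78431694]
 [  0.         461.02596435 193.80546602]
 [  0.           0.           1.        ]] -0.151271562257732 [[ 7.31309982e-03 -9.87308461e-01  1.58645899e-01  3.08251830e-01]
 [-9.99972372e-01 -7.43176407e-03 -1.54720462e-04 -7.18058177e-03]
 [ 1.33177572e-03 -1.58640385e-01 -9.87335533e-01  1.27563738e+00]
 [ 0.00000000e+00  0.00000000e+00  0.00000000e+00  1.00000000e+00]]
{'time_s': 0.1, 'qpos': array([-73.3902153 ,  18.43485235,  -4.01522006,  83.16908102,
         1.29572127,  78.54138014,  -3.26051576]), 'joint_velocities': array([ 0.00534985, -0.11960658, -0.05172433, -0.04822242,  0.07062512,
       -0.03429622,  0.01894988]), 'effort': array([-1.38978653e-04, -4.92573202e+01, -4.05682325e-01, -3.13401139e+01,
       -6.41948590e-02,  3.94415762e-02,  7.30445413e-05]), 'tool_pos': array([0.17692673, 0.62496015, 0.23856013]), 'tool_rot': array([-1.79899960e+02,  6.35672999e-03,  1.64199174e+02]), 'force': array([ 0.10690346,  0.80393243, -0.30456   ]), 'wrist_torque': array([ 0.03732632, -0.00432031,  0.06340168]), 'grasp_force': 0.0, 'grip_width': 0.08699422195857942}
```

View pics/scene0.png

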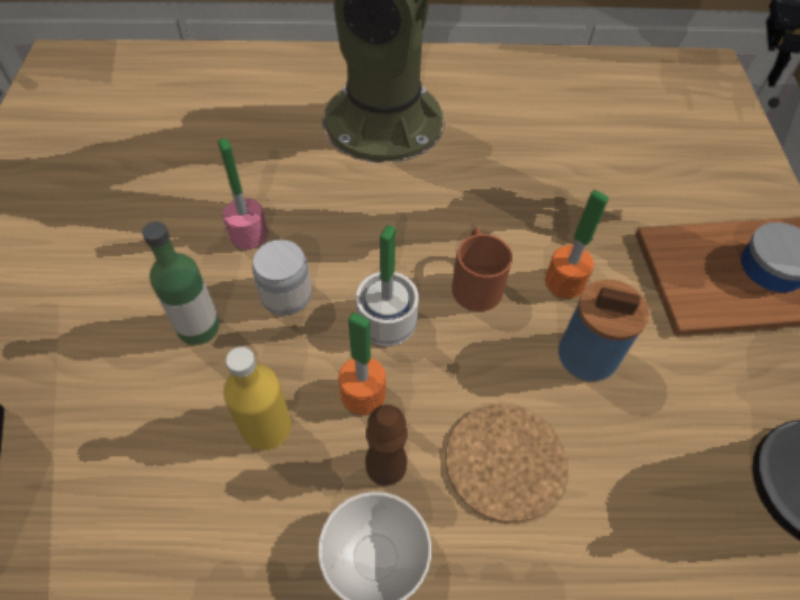

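View pics/top0.png

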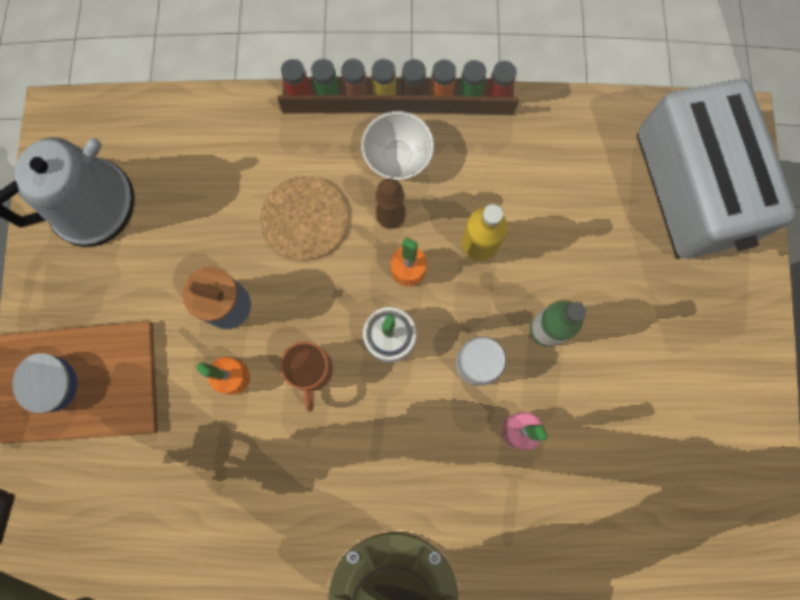

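The scene view shows the jar with its lid at (600,330), the trivet at (507,462), and the stand with the green brush at (387,305). Orange decoys stand at (362,385) and (570,270). In the top view the lid is at (210,293), the trivet at (305,217) and the stand at (389,333). Next I'll measure them from the depth clouds.

```bash
cat > h.py <<'E'
import numpy as np, cv2
from scipy.optimize import least_squares
def cloud(c,W=None):
    W=c["world_from_camera"] if W is None else W
    K=c["mtx"]; h,w=c["range_z"].shape
    uv=np.stack(np.meshgrid(np.arange(w),np.arange(h)),-1).reshape(-1,1,2).astype(np.float64)
    n=cv2.undistortPoints(uv,K,np.array([c["k1"],0,0,0,0.]))[:,0]
    z=c["range_z"].reshape(-1,1)
    P=np.c_[n*z,z]@W[:3,:3].T+W[:3,3]
    P[z[:,0]==0]=np.nan
    return P.reshape(h,w,3)
def circ(p,r):
    f=lambda q:np.hypot(p[:,0]-q[0],p[:,1]-q[1])-r
    s=least_squares(f,np.median(p,0)[:2],loss="soft_l1",f_scale=.002); return s.x,np.abs(s.fun).mean()
def rect(p):
    return cv2.minAreaRect((p[:,:2]*1000).astype(np.float32))
E
python3 - <<'E'
import pickle; from h import *
d=pickle.load(open("cams.pkl","rb"))
def near(P,u,v,r,zl,zh):  # u,v in 800 picture
    u,v,r=u*.64,v*.64,r*.64
    Y,X=np.mgrid[:384,:512]; m=(np.hypot(X-u,Y-v)<r)&(P[...,2]>zl)&(P[...,2]<zh); return P[m]
px={"top":dict(lid=(210,293),tri=(305,217),st=(389,330),mug=(305,370),can=(481,360),mill=(390,203),dec=(408,260),dec2=(222,375),soap=(488,230)),
 "scene":dict(lid=(612,305),tri=(507,462),st=(387,280),mug=(482,270),can=(282,275),mill=(386,440),dec=(362,360),dec2=(580,240),soap=(255,400))}
for n in d:
    P=cloud(d[n]); print(n)
    q=px[n]
    def show(l,p):
        if len(p)>5: print(l,len(p),"mean",p.mean(0).round(4),"min",p.min(0).round(3),"max",p.max(0).round(3))
    L=near(P,*q["lid"],60,.12,.135); show("disc",L)
    r=rect(L); print(r, cv2.minEnclosingCircle((L[:,:2]*1000).astype(np.float32)))
    k=near(P,*q["lid"],60,.148,.165); show("knob",k); print(rect(k))
    T=near(P,*q["tri"],75,.004,.02); show("tri",T); print(cv2.minEnclosingCircle((T[:,:2]*1000).astype(np.float32)))
    S=near(P,*q["st"],70,.060,.072); show("stand rim",S); print(circ(S,.042))
    H=near(P,*q["st"],75,.12,.23); show("handle",H); 
    H=near(P,*q["st"],75,.2,.23); show("handle top",H); 
    if len(H)>4: print(rect(H))
    for o,a in dict(mug=(.083,.1),can=(.083,.1),mill=(.05,.18),dec=(.02,.25),dec2=(.02,.25),soap=(.05,.2)).items(): show(o,near(P,*q[o],45,*a))
E
```

```text
scene
disc 1029 mean [0.5145 0.3015 0.1279] min [0.462 0.261 0.12 ] max [0.554 0.349 0.135]
((507.3704833984375, 305.55963134765625), (87.7720718383789, 89.649169921875), 61.245296478271484) ((507.6842956542969, 306.6850280761719), 46.169776916503906)
knob 195 mean [0.509  0.304  0.1542] min [0.495 0.281 0.148] max [0.52  0.328 0.159]
((507.4487609863281, 305.09161376953125), (47.60929489135742, 17.20147132873535), 76.53748321533203)
tri 4562 mean [0.673  0.1695 0.0081] min [0.582 0.09  0.004] max [0.751 0.25  0.013]
((666.5780029296875, 177.09442138671875), 101.7239990234375)
stand rim 783 mean [0.4575 0.012  0.0657] min [ 0.39  -0.032  0.06 ] max [0.497 0.113 0.071]
(array([0.43869153, 0.01083476]), np.float64(0.01260947958611029))
handle 613 mean [ 0.5165 -0.0042  0.1754] min [ 0.441 -0.033  0.121] max [0.586 0.02  0.21 ]
handle top 111 mean [0.4878 0.002  0.2051] min [ 0.441 -0.03   0.2  ] max [0.586 0.019 0.21 ]
((513.1316528320312, -3.0813426971435547), (20.672639846801758, 146.59536743164062), 74.05276489257812)
mug 261 mean [0.3969 0.1511 0.0884] min [0.356 0.111 0.083] max [
[... 1330 characters left out ...]
 0.0109 0.2068] min [0.441 0.001 0.2  ] max [0.463 0.02  0.212]
((451.92083740234375, 10.952376365661621), (13.562353134155273, 23.765283584594727), 65.6650619506836)
mug 158 mean [0.3948 0.1511 0.0894] min [0.336 0.112 0.083] max [0.434 0.188 0.095]
can 630 mean [ 0.4061 -0.1444  0.0903] min [ 0.369 -0.18   0.083] max [ 0.442 -0.109  0.097]
mill 435 mean [0.6757 0.0109 0.1201] min [ 0.654 -0.042  0.05 ] max [0.754 0.05  0.171]
dec 548 mean [ 0.5756 -0.0182  0.0823] min [ 0.543 -0.052  0.021] max [0.669 0.024 0.204]
dec2 545 mean [0.3762 0.2828 0.0848] min [0.346 0.258 0.021] max [0.41  0.32  0.203]
soap 673 mean [ 0.6131 -0.1456  0.1358] min [ 0.591 -0.184  0.051] max [ 0.655 -0.117  0.199]
```

```bash
python3 - <<'E'
import pickle; from h import *
d=pickle.load(open("cams.pkl","rb"))
for n in d:
    P=cloud(d[n]).reshape(-1,3); C=d[n]["color"].reshape(-1,3).astype(int)
    def sel(x,y,r,zl,zh,ri=0):
        q=np.hypot(P[:,0]-x,P[:,1]-y); return (q<r)&(q>ri)&(P[:,2]>zl)&(P[:,2]<zh)
    S=P[sel(.453,.011,.06,.060,.070,.025)]; print(n,"stand",len(S),circ(S,.042), cv2.minEnclosingCircle((S[:,:2]*1000).astype(np.float32)))
    for zl,zh in ((.12,.15),(.15,.18),(.18,.205),(.2,.22)):
        H=P[sel(.453,.011,.03,zl,zh)]; print("handle",zl,len(H),H.mean(0).round(4))
    for zl,zh in ((.1,.14),(.14,.18),(.18,.22)):
        for nm,x,y in (("dec2",.37,.285),("dec1",.58,-.02)):
            H=P[sel(x,y,.065,zl,zh)]; print(nm,zl,len(H),H.min(0).round(3) if len(H) else "",H.max(0).round(3) if len(H) else "")
    T=P[sel(.67,.17,.11,.005,.012)]; print("tri",len(T),T[:,:2].mean(0),cv2.minEnclosingCircle((T[:,:2]*1000).astype(np.float32)))
    J=P[sel(.5075,.3055,.06,.02,.1)]; print("jar",len(J),circ(J,.044))
E
```

```text
scene stand 516 (array([0.4520588 , 0.01084661]), np.float64(0.006175600687576818)) ((452.0812072753906, 11.073837280273438), 45.509891510009766)
handle 0.12 84 [0.4593 0.0108 0.1354]
handle 0.15 89 [0.4596 0.0106 0.165 ]
handle 0.18 83 [0.4599 0.0105 0.1928]
handle 0.2 81 [0.4551 0.0105 0.2067]
dec2 0.1 126 [0.373 0.278 0.101] [0.391 0.302 0.139]
dec1 0.1 106 [ 0.575 -0.033  0.101] [ 0.586 -0.01   0.14 ]
dec2 0.14 165 [0.374 0.278 0.141] [0.39  0.302 0.18 ]
dec1 0.14 142 [ 0.575 -0.033  0.14 ] [ 0.586 -0.009  0.179]
dec2 0.18 123 [0.368 0.278 0.18 ] [0.39  0.299 0.202]
dec1 0.18 153 [ 0.564 -0.033  0.18 ] [ 0.586 -0.009  0.202]
tri 4492 [0.67298023 0.16943858] ((679.658935546875, 179.64111328125), 93.86024475097656)
jar 843 (array([0.57308555, 0.26438086]), np.float64(0.010252947983129654))
top stand 362 (array([0.45272647, 0.0109155 ]), np.float64(0.006300078627365257)) ((452.1331787109375, 11.254741668701172), 44.74058151245117)
handle 0.12 10 [0.4459 0.0084 0.1357]
handle 0.15 13 [0.4464 0.0097 0.1647]
handle 0.18 23 [0.448  0.0095 0.1963]
handle 0.2 60 [0.4519 0.0109 0.2068]
dec2 0.1 25 [0.366 0.276 0.101] [0.388 0.291 0.138]
dec1 0.1 27 [ 0.565 -0.033  0.1  ] [ 0.574 -0.01   0.14 ]
dec2 0.14 36 [0.366 0.276 0.141] [0.389 0.292 0.18 ]
dec1 0.14 34 [ 0.565 -0.032  0.141] [ 0.575 -0.01   0.18 ]
dec2 0.18 75 [0.367 0.277 0.18 ] [0.388 0.301 0.203]
dec1 0.18 71 [ 0.565 -0.032  0.18 ] [ 0.584 -0.01   0.204]
tri 1975 [0.66841732 0.16878743] ((670.407470703125, 169.67770385742188), 109.63346099853516)
jar 247 (array([0.46644749, 0.23962167]), np.float64(0.010675975025584363))
```

Lid centre is (0.5075, 0.3055) with the knob axis at about 75.5°. The trivet is at (0.670, 0.169), and the stand and brush at (0.452, 0.011), with the brush upright. All of these fit the given sizes and heights. I'll turn the tool first, then travel to the lid.

```bash
python3 -m jog '[[1,0,0,0,0.155],[1,0,0,0,0.155],[1,0,0,0,0.155],[1,0,0,0,0.155],[1,0,0,0,0.155],[1,0,0,0,0.155],[1,0,0,0,0.155],[1,0,0,0,0.155],[1,0,0,0,0.155],[1,0,0,0,0.155],[1,0,0,0,0.155],[1,0,0,0,0.155]]'
python3 -m jog '[[1,0,0,0,0.11],[1,-0.56,1,0,0],[1,-0.56,1,0,0],[1,-0.56,1,0,0],[1,-0.56,1,0,0],[1,-0.56,1,0,0],[1,-0.56,1,0,0],[1,-0.56,1,0,0],[1,-0.56,1,0,0],[1,-0.56,1,0,0],[1,-0.56,1,0,0],[1,0,0,0,0]]'
```

```text
time_s: 1.1
tool_pos: [0.1769, 0.6251, 0.2389]
tool_rot: [-180.0, 0.1, 80.2]
force: [0.9, 1.0, -0.3]
grip_width: 0.0872
grasp_force: 0.0
time_s: 2.1
tool_pos: [0.3476, 0.4624, 0.2394]
tool_rot: [179.8, 0.1, 75.1]
force: [0.4, -0.6, 0.7]
grip_width: 0.0868
grasp_force: 0.0
```

```bash
python3 -m jog '[[1,-0.56,0.97,0,0],[1,-0.56,0.97,0,0],[1,-0.56,0.97,0,0],[1,-0.56,0.97,0,0],[1,-0.56,0.97,0,0],[1,-0.56,0.97,0,0],[1,-0.56,0.97,0,0],[1,-0.56,0.97,0,0],[1,-0.56,0.97,0,0],[1,-0.56,0.97,0,0],[1,0,0,0,0],[1,0,0,0,0]]'
cat >> h.py <<'E'
def wrist():
    from cell import env, read_camera
    from scipy.spatial.transform import Rotation as R
    o=env.get_obs(); T=np.eye(4); T[:3,:3]=R.from_euler("xyz",o["tool_rot"],degrees=True).as_matrix(); T[:3,3]=o["tool_pos"]
    c=read_camera("wrist"); return o,c,cloud(c,T@c["T_tool_cam"])
E
python3 - <<'E'
from h import *
o,c,P=wrist(); P=P.reshape(-1,3)
cv2.imwrite("pics/w1.png",c["color"][:,:,::-1])
q=np.hypot(P[:,0]-.5075,P[:,1]-.3055)<.06
k=P[q&(P[:,2]>.147)&(P[:,2]<.17)]; print(o["tool_pos"],o["tool_rot"],len(k),k.mean(0),rect(k))
E
```

```text
time_s: 3.1
tool_pos: [0.5033, 0.3091, 0.2392]
tool_rot: [-180.0, 0.0, 75.4]
force: [-0.3, 0.1, -0.1]
grip_width: 0.0868
grasp_force: 0.0
[0.50326297 0.30908993 0.23918592] [-1.79984513e+02  3.47244910e-02  7.53774335e+01] 910 [0.50800837 0.3068413  0.15622064] ((507.83001708984375, 304.9547424316406), (49.30420684814453, 15.440820693969727), 75.29785919189453)
```

View pics/w1.png

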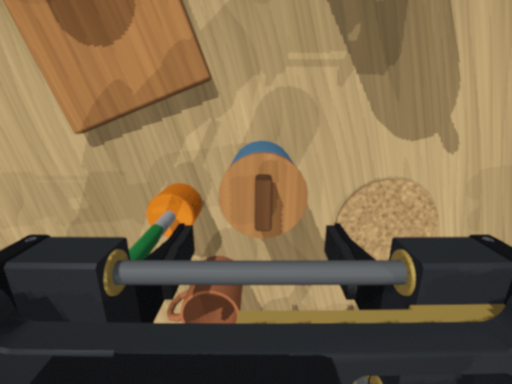

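The wrist picture shows the knob at (263,203), aligned with the jaws at 75.3°. The measured offset is about 6 mm. I'll correct it, descend and grip.

```bash
python3 -m jog '[[0.6,-0.14,0.27,0,0],[0.6,0,0,0.75,0],[0.6,0,0,0.75,0],[0.6,0,0,0.75,0],[0.6,0,0,0.75,0],[0.6,0,0,0.75,0],[0.6,0,0,0.75,0],[0.6,0,0,0,0],[0.6,0,0,0,0]]' 25
python3 -m jog '[[0,0,0,0,0],[0,0,0,0,0],[0,0,0,0,0],[0,0,0,0,0],[0,0,0,0,0],[0,0,0,0,0],[0,0,0,0,0],[0,0,0,0,0]]' 25
```

```text
time_s: 3.9
tool_pos: [0.5062, 0.3068, 0.1491]
tool_rot: [-179.9, 0.1, 75.6]
force: [0.4, -0.0, -0.8]
grip_width: 0.0524
grasp_force: 0.0
time_s: 4.57
tool_pos: [0.5071, 0.3063, 0.1498]
tool_rot: [-180.0, -0.0, 75.6]
force: [-0.8, -0.5, 0.9]
grip_width: 0.0158
grasp_force: 25.0
```

```bash
python3 -m jog '[[0,0,0,-0.25,0],[0,0,0,-0.5,0],[0,0,0,-0.5,0],[0,0,0,-0.5,0],[0,0,0,-0.5,0],[0,0,0,-0.25,0],[0,0,0,0,0]]'
python3 -m jog '[[0,-0.2,0.4,0,0],[0,-0.4,0.8,0,0],[0,-0.45,1,0,0],[0,-0.45,1,0,0],[0,-0.45,1,0,0],[0,-0.45,1,0,0],[0,-0.45,1,0,0],[0,-0.45,1,0,0],[0,-0.45,1,0,0],[0,-0.45,0.9,0,0],[0,-0.35,0.45,0,0],[0,0,0,0,0]]'
python3 -m jog '[[0,0,0,0.5,0],[0,0,0,0.75,0],[0,0,0,0.75,0],[0,0,0,0.75,0],[0,0,0,0.75,0],[0,0,0,0.75,0],[0,0,0,0.5,0],[0,0,0,0,0]]'
```

```text
time_s: 5.15
tool_pos: [0.5081, 0.3067, 0.2017]
tool_rot: [179.9, -0.2, 75.5]
force: [0.1, 0.0, -1.4]
grip_width: 0.0157
grasp_force: 25.0
time_s: 6.15
tool_pos: [0.6708, 0.1657, 0.1986]
tool_rot: [180.0, 0.2, 75.3]
force: [0.1, -0.3, -0.8]
grip_width: 0.0163
grasp_force: 25.0
time_s: 6.82
tool_pos: [0.6664, 0.1718, 0.1011]
tool_rot: [-179.7, 0.1, 75.7]
force: [-0.2, -0.8, -2.8]
grip_width: 0.0159
grasp_force: 25.0
```

```bash
python3 -m jog '[[0,0,0,0.5,0],[0,0,0,0.5,0],[0,0,0,0.5,0],[0,0,0,0.5,0],[0,0,0,0.2,0],[0,0,0,0,0],[0,0,0,0,0]]'
python3 -m jog '[[0,0,0,0.15,0],[0,0,0,0.1,0],[0,0,0,0.1,0],[0,0,0,0.1,0],[0,0,0,0,0]]'
```

```text
time_s: 7.4
tool_pos: [0.6694, 0.1702, 0.0603]
tool_rot: [-180.0, 0.0, 75.5]
force: [-0.7, 0.9, -1.9]
grip_width: 0.0159
grasp_force: 25.0
time_s: 7.82
tool_pos: [0.6692, 0.1703, 0.0512]
tool_rot: [-180.0, 0.0, 75.5]
force: [0.1, -0.2, -2.2]
grip_width: 0.0157
grasp_force: 25.0
```

```bash
python3 -m jog '[[0,0,0,0.1,0],[0,0,0,0.1,0],[0,0,0,0,0],[0,0,0,0,0]]';python3 -m jog '[[0,0,0,0.1,0],[0,0,0,0,0],[0,0,0,0,0]]'
```

```text
time_s: 8.15
tool_pos: [0.6698, 0.1705, 0.0478]
tool_rot: [180.0, -0.0, 75.6]
force: [0.1, 0.2, -0.4]
grip_width: 0.0158
grasp_force: 25.0
time_s: 8.4
tool_pos: [0.6698, 0.1705, 0.0478]
tool_rot: [180.0, -0.1, 75.6]
force: [-4.3, -0.9, 9.1]
grip_width: 0.0156
grasp_force: 25.0
```

```bash
python3 -m jog '[[0.7,0,0,0,0],[0.7,0,0,0,0],[0.7,0,0,0,0],[0.7,0,0,0,0],[0.7,0,0,0,0],[0.7,0,0,-0.3,0],[0.7,0,0,-0.7,0],[0.7,0,0,-1,0],[0.7,0,0,-1,0],[0.7,0,0,-1,0],[0.7,0,0,-1,0],[0.7,0,0,-1,0]]'
python3 -m jog '[[1,0,0,-1,-0.155],[1,0,0,-1,-0.155],[1,0,0,-1,-0.155],[1,0,0,-1,-0.155],[1,0,0,-0.5,-0.155],[1,0,0,0,-0.155],[1,0,0,0,-0.155],[1,0,0,0,-0.155],[1,0,0,0,-0.155],[1,0,0,0,-0.155],[1,0,0,0,-0.155],[1,0,0,0,-0.075]]'
```

```text
time_s: 9.4
tool_pos: [0.6698, 0.1703, 0.1682]
tool_rot: [179.9, -0.1, 75.5]
force: [0.8, -1.0, 0.1]
grip_width: 0.0609
grasp_force: 0.0
time_s: 10.4
tool_pos: [0.6696, 0.17, 0.2573]
tool_rot: [179.9, 0.1, 155.9]
force: [-0.0, 0.2, -0.0]
grip_width: 0.0869
grasp_force: 0.0
```

```bash
python3 - <<'E'
import pickle; from h import *
from cell import read_camera,env
c=read_camera("top"); P=cloud(c).reshape(-1,3)
L=P[(np.hypot(P[:,0]-.67,P[:,1]-.17)<.07)&(P[:,2]>.021)&(P[:,2]<.032)]
print(len(L),L.mean(0)); print(rect(L) if len(L) else "")
o=env.get_obs(); print(o["tool_pos"],o["tool_rot"],o["qpos"])
a=np.radians(o["tool_rot"][2]); dd=np.array([.452,.011])-o["tool_pos"][:2]
print(dd@[np.cos(a),np.sin(a)],dd@[np.sin(a),-np.cos(a)])
E
```

```text
292 [0.66400746 0.15472014 0.02601885]
((671.0697021484375, 153.43972778320312), (83.65544128417969, 52.91652297973633), 11.609959602355957)
[0.66966343 0.16993764 0.2572842 ] [1.79943519e+02 8.24493322e-02 1.55956228e+02] [-27.47580013  23.16049104  15.38112973  75.666609    -6.04399099
  81.86358769  53.52218951]
0.13402108236517646 -0.23383090577546478
```

```bash
python3 -m jog '[[1,0.56,-0.97,0,0],[1,0.56,-0.97,0,0],[1,0.56,-0.97,0,0],[1,0.56,-0.97,0,0],[1,0.56,-0.97,0,0],[1,0.56,-0.97,0,0],[1,0.56,-0.97,0,0],[1,0.56,-0.97,0,0],[1,0.56,-0.97,0,0],[1,0.56,-0.97,0,0],[1,0.56,-0.97,0,0],[1,0.56,-0.97,0,0]]'
python3 -m jog '[[1,0,0,0,0],[1,0,0,0,0]]'
python3 - <<'E'
from h import *
o,c,P=wrist(); C=c["color"]; P=P.reshape(-1,3)
cv2.imwrite("pics/w2.png",C[:,:,::-1])
q=np.hypot(P[:,0]-.452,P[:,1]-.011)<.03
k=P[q&(P[:,2]>.2)&(P[:,2]<.215)]; print(o["tool_pos"],o["tool_rot"],len(k)); print(k.mean(0),rect(k))
E
```

```text
time_s: 11.45
tool_pos: [0.4502, 0.0128, 0.2567]
tool_rot: [179.9, 0.1, 155.5]
force: [0.2, -0.1, -0.3]
grip_width: 0.0869
grasp_force: 0.0
time_s: 11.62
tool_pos: [0.4509, 0.013, 0.2569]
tool_rot: [179.9, 0.1, 155.5]
force: [-0.1, 0.2, 0.6]
grip_width: 0.0871
grasp_force: 0.0
[0.45092925 0.01297787 0.25690495] [1.79853233e+02 9.77787415e-02 1.55477885e+02] 511
[0.44988942 0.01094223 0.2083548 ] ((451.29229736328125, 10.429132461547852), (13.485814094543457, 23.642953872680664), 65.2242431640625)
```

View pics/w2.png

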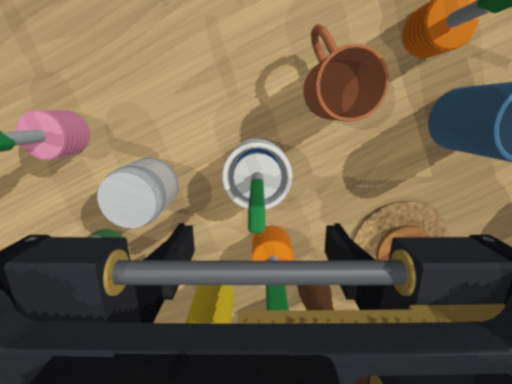

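The wrist picture shows the brush handle at (257,205), lined up with the jaws and standing in the stand at (257,175). I'll descend and grip it.

```bash
python3 -m jog '[[0.6,-0.07,-0.09,0,0],[0.6,0,0,0.7,0],[0.6,0,0,0.7,0],[0.6,0,0,0.7,0],[0.6,0,0,0.7,0],[0.6,0,0,0.7,0],[0.6,0,0,0.7,0],[0.6,0,0,0,0],[0.6,0,0,0,0]]' 40
python3 -m jog '[[0,0,0,0,0],[0,0,0,0,0],[0,0,0,0,0],[0,0,0,0,0],[0,0,0,0,0],[0,0,0,0,0],[0,0,0,0,0],[0,0,0,0,0]]' 40
```

```text
time_s: 12.42
tool_pos: [0.4516, 0.0118, 0.1711]
tool_rot: [-179.9, -0.1, 155.7]
force: [0.3, 0.5, -0.2]
grip_width: 0.0527
grasp_force: 0.0
time_s: 13.08
tool_pos: [0.4515, 0.0114, 0.1716]
tool_rot: [180.0, -0.0, 155.6]
force: [-0.5, -0.1, 0.1]
grip_width: 0.0139
grasp_force: 39.9
```

```bash
python3 -m jog '[[0,0,0,-0.3,0],[0,0,0,-0.7,0],[0,0,0,-1,0],[0,0,0,-1,0],[0,0,0,-1,0],[0,0,0,-1,0],[0,0,0,-1,0],[0,0,0,-0.7,0],[0,0,0,-0.3,0],[0,0,0,0,0]]'
python3 - <<'E'
from h import *
from cell import read_camera,env
o=env.get_obs(); print(o["tool_pos"],o["tool_rot"],o["qpos"])
for n in ("top","scene"):
    c=read_camera(n); P=cloud(c).reshape(-1,3)
    q=np.hypot(P[:,0]-.5075,P[:,1]-.3055)
    J=P[(q<.055)&(P[:,2]>.114)&(P[:,2]<.123)]
    print(n,len(J),circ(J,.041),cv2.minEnclosingCircle((J[:,:2]*1000).astype(np.float32)))
    B=P[(np.hypot(P[:,0]-o["tool_pos"][0],P[:,1]-o["tool_pos"][1])<.045)&(P[:,2]>.1)&(P[:,2]<.21)]; print("brush",len(B),B.min(0),B.max(0))
E
```

```text
time_s: 13.92
tool_pos: [0.4522, 0.0115, 0.3131]
tool_rot: [179.9, 0.1, 155.6]
force: [0.2, -0.4, -0.6]
grip_width: 0.014
grasp_force: 39.9
[0.45219974 0.01151493 0.31306286] [1.79900219e+02 1.25233035e-01 1.55645680e+02] [-24.78832089  -8.58403558  17.8438959  103.41820446   2.61333783
  84.60512731  58.27533182]
top 227 (array([0.50683944, 0.30494344]), np.float64(0.0017176681277274268)) ((507.6025695800781, 305.4634704589844), 44.35956954956055)Traceback (most recent call last):
  File "<stdin>", line 9, in <module>
    return umr_minimum(a, axis, None, out, keepdims, initial, where)
ValueError: zero-size array to reduction operation minimum which has no identity
```

```bash
python3 -m jog '[[0,0.12,0.4,0,0],[0,0.2,0.8,0,0],[0,0.25,1,0,0],[0,0.25,1,0,0],[0,0.25,1,0,0],[0,0.25,1,0,0],[0,0.25,1,0,0],[0,0.25,1,0,0],[0,0.25,1,0,0],[0,0.25,1,0,0],[0,0.25,1,0,0],[0,0.25,1,0,0]]'
python3 -m jog '[[0,0.25,1,0,0],[0,0.25,1,0,0],[0,0.2,0.8,0,0],[0,0.1,0.4,0,0],[0,0,0,0,0],[0,0,0,0,0],[0,0,0,0,0]]'
python3 - <<'E'
from h import *
from cell import read_camera
o,w,_=wrist(); print(o["tool_pos"],o["tool_rot"])
for n in ("scene","top"):
    c=read_camera(n); P=cloud(c).reshape(-1,3)
    q=np.hypot(P[:,0]-.507,P[:,1]-.305)
    for zl,zh in ((.114,.123),(.15,.175),(.175,.20)):
        J=P[(q<.055)&(P[:,2]>zl)&(P[:,2]<zh)]
        if len(J)>10: print(n,zl,len(J),J.min(0),J.max(0),circ(J,.0315 if zl>.13 else .041))
    if n=="scene": s=c["color"]
cv2.imwrite("pics/s2.png",np.hstack([cv2.resize(s[80:280,300:500],(400,400)),cv2.resize(w["color"],(400,400))])[:,:,::-1])
E
```

```text
time_s: 14.97
tool_pos: [0.4917, 0.2403, 0.3098]
tool_rot: [-179.9, -0.1, 155.7]
force: [1.0, 0.6, -0.2]
grip_width: 0.0138
grasp_force: 39.9
time_s: 15.55
tool_pos: [0.5044, 0.3023, 0.3112]
tool_rot: [-179.9, 0.0, 155.6]
force: [0.4, 0.4, -0.2]
grip_width: 0.0139
grasp_force: 39.9
[0.50442724 0.30232328 0.31117015] [-1.79927502e+02  1.58856058e-03  1.55563717e+02]
scene 0.114 260 [0.46927042 0.26199883 0.11404762] [0.55112634 0.34816991 0.12164674] (array([0.50770918, 0.30522884]), np.float64(0.001621292222146554))
scene 0.15 242 [0.49320369 0.27108779 0.1502168 ] [0.53669068 0.32681511 0.17492862] (array([0.55196018, 0.27332929]), np.float64(0.007482841879538172))
scene 0.175 274 [0.49149578 0.27095388 0.17505542] [0.53719302 0.32696237 0.19975534] (array([0.50422299, 0.30326132]), np.float64(0.000661983314911204))
top 0.114 124 [0.46512734 0.26205939 0.11406432] [0.53594382 0.3448711  0.12280506] (array([0.50791211, 0.30561544]), np.float64(0.0015295552138196466))
top 0.15 35 [0.47807068 0.27089355 0.15457594] [0.51205232 0.28762938 0.17439909] (array([0.48192202, 0.24816672]), np.float64(0.0022494774231916924))
```

View pics/s2.png

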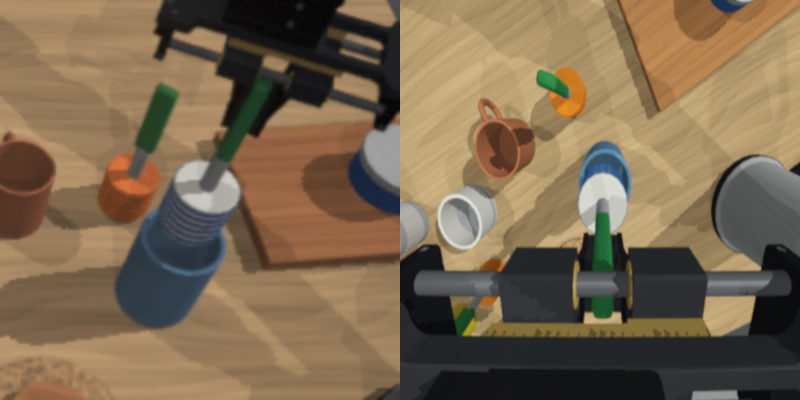

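The picture shows the brush upright just above the jar mouth at about (200,190) in the left half, slightly off centre. I'll shift it 4 mm and lower it.

```bash
python3 -m jog '[[0,-0.12,0.17,0,0],[0,0,0,0,0],[0,0,0,0.5,0],[0,0,0,0.5,0],[0,0,0,0.5,0],[0,0,0,0.4,0],[0,0,0,0,0],[0,0,0,0,0]]'
python3 -m jog '[[0,0,0,0.4,0],[0,0,0,0.4,0],[0,0,0,0.4,0],[0,0,0,0.4,0],[0,0,0,0,0]]'
```

```text
time_s: 16.37
tool_pos: [0.5075, 0.3056, 0.2725]
tool_rot: [-179.9, -0.1, 155.7]
force: [-0.2, 0.7, -1.3]
grip_width: 0.0134
grasp_force: 39.9
time_s: 16.78
tool_pos: [0.5069, 0.3052, 0.2391]
tool_rot: [-179.8, -0.1, 155.6]
force: [-0.1, -0.7, -2.5]
grip_width: 0.0137
grasp_force: 39.9
```

```bash
python3 -m jog '[[0,0,0,0.4,0],[0,0,0,0.6,0],[0,0,0,0.6,0],[0,0,0,0.6,0],[0,0,0,0.6,0],[0,0,0,0.25,0],[0,0,0,0.15,0],[0,0,0,0,0],[0,0,0,0,0]]'
```

```text
time_s: 17.53
tool_pos: [0.5082, 0.3059, 0.1778]
tool_rot: [180.0, 0.0, 155.7]
force: [0.2, 0.2, -0.5]
grip_width: 0.0139
grasp_force: 39.9
```

```bash
python3 -m jog '[[0,0,0,0.15,0],[0,0,0,0.1,0],[0,0,0,0,0],[0,0,0,0,0]]'
python3 -m jog '[[0,0,0,-0.4,0],[0,0,0,-0.6,0],[0,0,0,-0.6,0],[0,0,0,-0.6,0],[0,0,0,-0.6,0],[0,0,0,-0.4,0],[0,0,0,0,0],[0,0,0,0,0]]'
python3 -m jog '[[0,0,0,0.4,0],[0,0,0,0.6,0],[0,0,0,0.6,0],[0,0,0,0.6,0],[0,0,0,0.6,0],[0,0,0,0.4,0],[0,0,0,0,0],[0,0,0,0,0]]'
```

```text
time_s: 17.87
tool_pos: [0.508, 0.3058, 0.1727]
tool_rot: [180.0, 0.0, 155.6]
force: [-0.8, 0.1, -0.2]
grip_width: 0.0139
grasp_force: 39.9
time_s: 18.53
tool_pos: [0.5082, 0.306, 0.2374]
tool_rot: [179.9, 0.0, 155.6]
force: [0.2, 0.7, -1.6]
grip_width: 0.0141
grasp_force: 39.9
time_s: 19.2
tool_pos: [0.5077, 0.3057, 0.1718]
tool_rot: [-180.0, -0.0, 155.6]
force: [0.8, 0.5, -0.6]
grip_width: 0.0139
grasp_force: 40.0
```

```bash
python3 -m jog '[[0,0,0,-0.4,0],[0,0,0,-0.6,0],[0,0,0,-0.6,0],[0,0,0,-0.6,0],[0,0,0,-0.6,0],[0,0,0,-0.4,0],[0,0,0,0,0],[0,0,0,0,0]]'
python3 -m jog '[[0,0,0,0.4,0],[0,0,0,0.6,0],[0,0,0,0.6,0],[0,0,0,0.6,0],[0,0,0,0.6,0],[0,0,0,0.4,0],[0,0,0,0,0],[0,0,0,0,0]]'
python3 -m jog '[[0,0,0,-0.4,0],[0,0,0,-0.6,0],[0,0,0,-0.6,0],[0,0,0,-0.6,0],[0,0,0,-0.6,0],[0,0,0,-0.4,0],[0,0,0,0,0]]'
python3 -m jog '[[0,0,0,-0.6,0],[0,0,0,-0.7,0],[0,0,0,-0.7,0],[0,0,0,-0.7,0],[0,0,0,-0.7,0],[0,0,0,-0.4,0],[0,0,0,0,0],[0,0,0,0,0]]'
```

```text
time_s: 19.87
tool_pos: [0.5082, 0.306, 0.2374]
tool_rot: [179.9, 0.0, 155.7]
force: [0.5, -1.3, -2.0]
grip_width: 0.0136
grasp_force: 40.0
time_s: 20.53
tool_pos: [0.5077, 0.3057, 0.1717]
tool_rot: [-180.0, -0.0, 155.6]
force: [-0.3, -0.7, -1.6]
grip_width: 0.0135
grasp_force: 40.0
time_s: 21.12
tool_pos: [0.5091, 0.3065, 0.2398]
tool_rot: [179.8, 0.1, 155.6]
force: [-0.2, 0.3, -1.0]
grip_width: 0.0136
grasp_force: 40.0
time_s: 21.78
tool_pos: [0.5079, 0.3058, 0.3125]
tool_rot: [180.0, 0.0, 155.7]
force: [0.5, -0.4, -1.7]
grip_width: 0.0136
grasp_force: 40.0
```

```bash
python3 -m jog '[[0,-0.1,-0.4,0,0],[0,-0.2,-0.8,0,0],[0,-0.24,-1,0,0],[0,-0.24,-1,0,0],[0,-0.24,-1,0,0],[0,-0.24,-1,0,0],[0,-0.24,-1,0,0],[0,-0.24,-1,0,0],[0,-0.24,-1,0,0],[0,-0.24,-1,0,0],[0,-0.24,-1,0,0],[0,-0.24,-1,0,0]]'
python3 -m jog '[[0,-0.24,-1,0,0],[0,-0.24,-1,0,0],[0,-0.2,-0.8,0,0],[0,-0.13,-0.57,0,0],[0,0,0,0,0],[0,0,0,0,0],[0,0,0,0,0]]'
python3 - <<'E'
from h import *
from cell import read_camera,env
o=env.get_obs(); print(o["tool_pos"])
c=read_camera("scene"); P=cloud(c).reshape(-1,3)
q=np.hypot(P[:,0]-.452,P[:,1]-.011)
for zl,zh,r in ((.060,.070,.042),(.155,.175,.0315),(.175,.20,.0315)):
    J=P[(q<.055)&(P[:,2]>zl)&(P[:,2]<zh)]
    if len(J)>10: print(zl,len(J),circ(J,r))
E
```

```text
time_s: 22.78
tool_pos: [0.4636, 0.0777, 0.3114]
tool_rot: [-179.9, -0.1, 155.6]
force: [0.7, -0.6, -1.4]
grip_width: 0.0137
grasp_force: 40.0
time_s: 23.37
tool_pos: [0.4516, 0.0126, 0.3122]
tool_rot: [180.0, -0.0, 155.7]
force: [-0.5, 0.4, -1.7]
grip_width: 0.0136
grasp_force: 40.0
[0.45163652 0.01256158 0.31224224]
0.06 297 (array([0.45333475, 0.01065086]), np.float64(0.0016125384082487579))
0.155 182 (array([0.45150112, 0.01306494]), np.float64(0.00058812368457284))
0.175 241 (array([0.45156458, 0.01307395]), np.float64(0.0005713615402553769))
```

```bash
python3 -m jog '[[0,-0.08,-0.07,0.4,0],[0,0,0,0.7,0],[0,0,0,0.7,0],[0,0,0,0.7,0],[0,0,0,0.7,0],[0,0,0,0.5,0],[0,0,0,0,0],[0,0,0,0,0]]'
python3 -m jog '[[0,0,0,0.4,0],[0,0,0,0.5,0],[0,0,0,0.5,0],[0,0,0,0.5,0],[0,0,0,0.5,0],[0,0,0,0.4,0],[0,0,0,0.1,0],[0,0,0,0,0],[0,0,0,0,0]]'
```

```text
time_s: 24.08
tool_pos: [0.4524, 0.0098, 0.238]
tool_rot: [-180.0, -0.1, 155.7]
force: [-0.6, -0.3, -0.8]
grip_width: 0.0141
grasp_force: 40.0
time_s: 24.83
tool_pos: [0.4528, 0.0094, 0.1807]
tool_rot: [180.0, 0.0, 155.6]
force: [-0.7, -0.8, -0.7]
grip_width: 0.0139
grasp_force: 40.0
```

```bash
python3 -m jog '[[0,0,0,0.1,0],[0,0,0,0.1,0],[0,0,0,0.1,0],[0,0,0,0,0],[0,0,0,0,0]]'
python3 -m jog '[[0,0,0,0.1,0],[0,0,0,0,0],[0,0,0,0,0]]'
```

```text
time_s: 25.25
tool_pos: [0.4526, 0.0095, 0.1745]
tool_rot: [180.0, -0.0, 155.7]
force: [0.3, 0.7, -1.2]
grip_width: 0.0139
grasp_force: 40.0
time_s: 25.5
tool_pos: [0.4525, 0.0095, 0.1725]
tool_rot: [-180.0, -0.0, 155.6]
force: [0.4, -0.6, -0.4]
grip_width: 0.0136
grasp_force: 40.0
```

```bash
python3 -m jog '[[0,0,0,0.08,0],[0,0,0,0,0],[0,0,0,0,0]]'
python3 -m jog '[[0,0,0,0.06,0],[0,0,0,0,0],[0,0,0,0,0]]'
```

```text
time_s: 25.75
tool_pos: [0.4529, 0.0095, 0.1712]
tool_rot: [180.0, 0.0, 155.6]
force: [1.2, 0.8, -0.1]
grip_width: 0.0135
grasp_force: 40.0
time_s: 26.0
tool_pos: [0.4531, 0.0095, 0.1711]
tool_rot: [180.0, 0.1, 155.7]
force: [-1.8, 0.3, 7.3]
grip_width: 0.0137
grasp_force: 40.0
```

The brush is on the stand's floor, with 7 N of contact. I'll release, back straight off, and check.

```bash
python3 -m jog '[[0.7,0,0,0,0],[0.7,0,0,0,0],[0.7,0,0,0,0],[0.7,0,0,0,0],[0.7,0,0,0,0],[0.7,0,0,0,0],[0.7,0,0,-0.5,0],[0.7,0,0,-1,0],[0.7,0,0,-1,0],[0.7,0,0,-1,0],[0.7,0,0,-1,0],[0.7,0,0,-1,0]]'
python3 -m jog '[[0.7,0,0,-0.5,0],[0.7,-0.5,0,0,0],[0.7,-1,0,0,0],[0.7,-1,0,0,0],[0.7,-1,0,0,0],[0.7,-1,0,0,0],[0.7,-1,0,0,0],[0.7,-1,0,0,0],[0.7,-0.5,0,0,0],[0.7,0,0,0,0],[0.7,0,0,0,0]]'
python3 - <<'E'
from h import *
from cell import read_camera,env
for n in ("scene","top"):
    c=read_camera(n); P=cloud(c).reshape(-1,3)
    if n=="scene": cv2.imwrite("pics/end.png",cv2.resize(c["color"],(800,600))[:,:,::-1])
    def s(x,y,r,zl,zh): return P[(np.hypot(P[:,0]-x,P[:,1]-y)<r)&(P[:,2]>zl)&(P[:,2]<zh)]
    for l,a in dict(lid=(.67,.17,.07,.021,.032),knob=(.67,.17,.07,.045,.062),jar=(.507,.305,.055,.114,.123),top=(.452,.011,.03,.2,.22)).items():
        J=s(*a)
        if len(J)>5: print(n,l,len(J),J.mean(0).round(4),cv2.minEnclosingCircle((J[:,:2]*1000).astype(np.float32)))
E
```

```text
time_s: 27.0
tool_pos: [0.4526, 0.0094, 0.2816]
tool_rot: [180.0, 0.0, 155.6]
force: [0.7, 0.3, 0.0]
grip_width: 0.061
grasp_force: 0.0
time_s: 27.92
tool_pos: [0.5798, -0.0485, 0.2885]
tool_rot: [-179.9, -0.1, 155.6]
force: [0.3, 0.4, -1.0]
grip_width: 0.0609
grasp_force: 0.0
scene lid 1227 [0.6734 0.1687 0.0259] ((670.5753173828125, 169.85543823242188), 45.47492980957031)
scene knob 227 [0.672  0.1697 0.0519] ((671.2139282226562, 170.06118774414062), 25.312255859375)
scene jar 371 [0.5086 0.3055 0.1176] ((506.554443359375, 305.6260070800781), 45.073265075683594)
top lid 592 [0.6685 0.1693 0.0262] ((669.5479736328125, 169.2010498046875), 45.58208465576172)
top knob 108 [0.6678 0.1682 0.0525] ((667.45458984375, 168.8934326171875), 25.480451583862305)
top jar 227 [0.5061 0.3047 0.1181] ((508.4043273925781, 305.6902770996094), 44.24850082397461)
```

View pics/end.png

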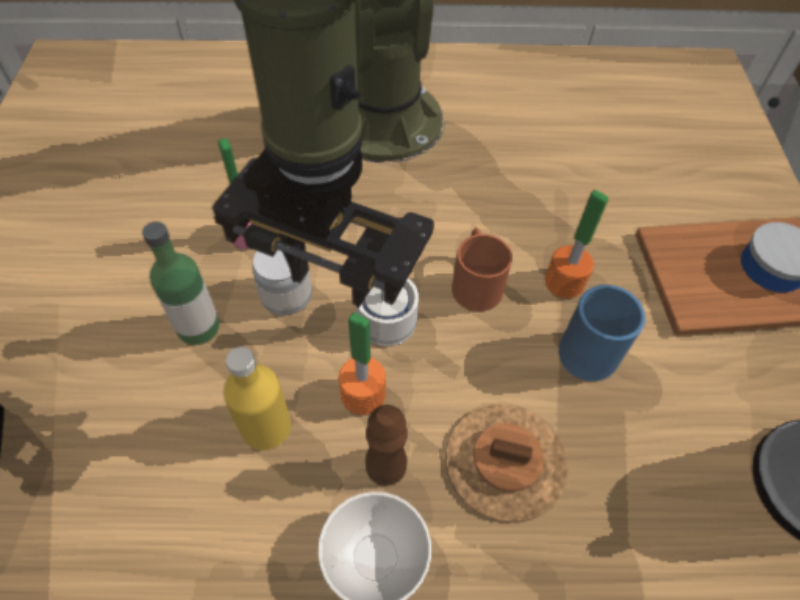

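The final view shows the lid centred on the trivet at (508,455) and the open jar in place at (600,330). The bristle head is in the stand at (388,300), though the gripper hides the handle. I'll confirm the brush with the wrist camera and hand in if it is upright.

```bash
python3 - <<'E'
from h import *
from cell import env
o,c,P=wrist(); P=P.reshape(-1,3)
k=P[(np.hypot(P[:,0]-.452,P[:,1]-.011)<.04)&(P[:,2]>.195)&(P[:,2]<.23)]
print(len(k),k.mean(0) if len(k) else "", o["joint_velocities"].round(1), c["T_tool_cam"][:3,3])
if len(k)>20 and abs(k[:,2].max()-.21)<.008: print(env.sign_off())
E
```

```text
630 [0.45500306 0.00827391 0.20819202] [-0.3 -0.8 -0.1  0.1 -0.1 -0.   0. ] [ 7.99440372e-02 -4.88794174e-05 -1.46848133e-01]
the job is handed in; nothing more can be done
None
```

The job is handed in, with no verdict returned: by my measurements the lid is on the trivet knob up, the jar got its three strokes and stayed put, and the brush is back down in its stand, in about 28 s.

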